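# Work the glue-up wedge loose

### The job

Free the glued, white-topped plywood block: grip the wooden wedge that is jammed beside it in the bench jig by its thick end and, before drawing it out, work it loose by swinging that end about 5 degrees to the left and then about 5 degrees to the right (as seen from the thick end, looking along it to the tip). Then slide it out along the bench, without lifting it out of the gap, and leave it lying flat in front of the jig, tip clear of the gap. Do not disturb the spare wedge or the straight packing block.

Things in the scene. Friction and masses are not known exactly. Their poses are not given: they have to be found in the camera images.
- jig: Fixed jig of brown battens 36 mm high. Origin: bench level at the end stop; wedge comes out along -x; y left. mm: gap mouth at x=-150; left of the gap a rigid cleat, face from (-150,13) to (-51,-1); right a white-topped plywood block, face y=-15, sprung left by 12 N, gives 10 mm to the right at 1 N/mm. Swing left pivots on the cleat's mouth corner, swing right on the wedge's tip: the block gives.
- wedge: Wedge to remove: dark wood, 85 g, 120 mm long, 36 high, tip 41-49 mm inside the jig's gap, lying along the jig's x; 5-20 N to slide. Thick end (straight, 30 wide, x=-28..27) sticks out; beyond it the left face tapers to a 21 wide tip at x=92. Origin: underside, middle of the straight part (grip there, fingers left and right). x to the tip, y left. At start at x=-201..-193, y=0..1 in the jig frame.
- spare_wedge: Spare wedge of the same shape, size, wood and axes as the wedge, lying loose on the bench at one side of the jig, not in the gap. A bystander: leave it alone.
- packer: Straight packing block of the same dark wood, 120 x 30 x 36 mm, not tapered, lying loose on the bench at the other side of the jig; origin at the centre of its underside, x along its length. A bystander: leave it alone.
Things that resemble listed ones, but are neither listed nor needed, are in the scene too. What is shaped like the wedge but blue or yellow is not meant.

How it is judged:
By the outcome, as a careful person would: the job done as asked, in the order asked, and still so for the second after the job is handed in, with the robot touching nothing.
It also fails if it takes over 40 s, if anything falls off the work surface, if the arm or the gripper's body presses on something with over 40 N, if the wrist force passes 120 N, or if a joint passes its speed limit or range.

### The arm

A 6-joint arm with a two-finger parallel gripper is mounted at the origin on the work surface. World frame = base frame: x ahead of the robot, y to its left, z up, the work surface at z = 0. Lengths are in mm, angles in rad, forces in N, time in s.
With the tool pointing down it reaches from about 275 to 750 mm from the base axis. Payload 10.2 kg.
Tool frame: the origin (TCP) lies midway between the tips of the shut fingers; the grasp point (between the pads) lies 19 mm behind it; z points along the fingers, y is the direction in which the jaws open and shut (so a half turn about z gives the same grasp; the last joint's range is limited). The gripper opens to 85 mm and grips with 20 to 120 N. Pads are 22 mm wide; open, the fingers measure 114 mm over their backs; the gripper's body (76 mm by 85 mm) begins 54 mm behind the grasp point. The pads swing forward as they close: fully open they stand 13 mm farther back than shut.
Start: joints at [0.91, 0.313, 1.498, -0, 1.331, -0.223], TCP at [222.586, 475.486, 231.294] pointing down, gripper open.
Joint ranges: [-2.94, 2.94], [-0.97, 2.17], [0.19, 2.56], [-1.23, 4.37], [0.02, 3.11], [-2.88, 2.88]. Speed limits (rad/s): [2.39, 2.39, 3.01, 3.14, 3.14, 3.14].

### API

Orientations are given as a unit quaternion [w, x, y, z].
In Python, from rig import sense, optics, ctrl gives the robot as it stands.
- The arm moves only by the tool play_rows, never from a script. Its argument "plan" is a list of rows, each a list of 7 numbers: the shift along the world's x, y, z in mm, then the turn, a rotation vector about the world's x, y, z in rad, then the opening, from -1 (shut) to 1 (fully open), so that 0 is half open. A call has 1 to 5 rows; each row shifts and turns the pose as measured when the row begins; what a row does not reach is not made up. A row lasts 1/12 s, in which the tool goes at most 41.7 mm and 7.16 degrees, less where a joint would pass 70% of its speed; a pose out of reach is approached as far as the arm can. A call is refused whole if a number of a shift passes 41.7 or a number of a turn 0.125, either way. A call with a gripper value outside its range is refused whole. The fingers move at their own pace and stop on an object; "grip_force" is the grip in N (left out, the last holds). Time passes only in rows, so rows that do not move let the fingers close. It gives the time, the measured TCP pose, the force and the opening at its end, in the units of the state.
- sense(): the state, without advancing time (a new reading comes with each control period).
- optics.capture(name): name is "scene" or "top" or "wrist"; returns a dict with "img" (480x640x3 uint8, blue, green, red), "fx", "fy", "cx", "cy" (pixels), "world_to_cam" (4x4, takes a point from world to camera coordinates). Camera axes: x right, y up, looking along -z (the intrinsics and any distortion apply to the point x, -y, -z); pixel columns grow to the right and rows downward; lengths in mm; the calibration is good to about 2 mm. A picture is of the moment at which its call begins. There is no depth.
- ctrl.finish_job(): hands the job in, once; it reports no verdict.
The state is a dict: "time_s": time; "joints": joint angles; "dq": joint speeds; "tau": joint torques, N m; "eef_pos": TCP position; "ee_rot": TCP orientation; "force": force on the tool from outside, world axes, zero at the start; "wrist_torque": the same for the moment, N m; "grip_width": opening from 0.0 (shut) to 1.0 (fully open).
Only numpy, scipy, OpenCV 4.12 (cv2) and the standard library are available. Lean on these libraries where they do the work, as an engineer would, in place of code of your own. Each camera call takes 0.05 s, during which the arm holds its last target. There are 200 camera calls.

## Working session

There is one attempt and no reset: what is moved stays moved. The work goes in short steps, Python scripts to look and compute and a tool call to move; the robot and the scene stay as the last step left them, time stands still between calls to the robot, and variables do not carry over. Pictures are saved under pics/ and viewed, about 8 in all and at most 12, crops included, and the job is handed in when it is done.

Besides the shell and the picture viewer there is one more tool, called after "Emit:" as name(argument=value, ...), one argument or row to a line, values as JSON. play_rows: Moves the arm, as the interface text tells. Its arguments: {"type":"object","properties":{"plan":{"type":"array"},"grip_force":{"type":"number"}},"required":["plan"]}

```bash
mkdir -p pics
cat > h.py <<'E'
import numpy as np, cv2
from rig import sense, optics, ctrl
def cap(n,f=None):
    c=optics.capture(n)
    if f: cv2.imwrite('pics/'+f,c['img'])
    return c
def px2w(c,u,v,z):
    M=np.array(c['world_to_cam']);R,t=M[:3,:3],M[:3,3]
    d=R.T@np.array([(u-c['cx'])/c['fx'],-(v-c['cy'])/c['fy'],-1.]);o=-R.T@t
    return (o+d*(z-o[2])/d[2]).round(1)
def w2px(c,p):
    M=np.array(c['world_to_cam']);q=M[:3,:3]@np.array(p,float)+M[:3,3]
    return np.array([c['cx']+c['fx']*q[0]/-q[2],c['cy']+c['fy']*-q[1]/-q[2]]).round(1)
E
python3 -c "
from h import *
for n in ['top','scene']:
    c=cap(n,n+'0.png');print({k:c[k] for k in c if k!='img'})
print(sense())"
```

```text
{'fx': 517.8397325300353, 'fy': 517.8397325300353, 'cx': 322.69588019938294, 'cy': 239.62221281738647, 'world_to_cam': array([[-2.72616353e-03, -9.99995983e-01, -7.76082564e-04,
        -3.19017883e+01],
       [ 9.89054806e-01, -2.81082556e-03,  1.47521832e-01,
        -5.91473002e+02],
       [-1.47523421e-01, -3.65419550e-04,  9.89058495e-01,
        -9.43446968e+02],
       [ 0.00000000e+00,  0.00000000e+00,  0.00000000e+00,
         1.00000000e+00]])}
{'fx': 622.4473673391982, 'fy': 622.4473673391982, 'cx': 314.85241812190355, 'cy': 228.4346450375578, 'world_to_cam': array([[-5.42962812e-01,  8.39751130e-01,  3.06993858e-03,
         3.14219953e+02],
       [-6.92533041e-01, -4.49836838e-01,  5.63954614e-01,
         3.81712727e+02],
       [ 4.74962496e-01,  3.04080349e-01,  8.25800078e-01,
        -1.43145307e+03],
       [ 0.00000000e+00,  0.00000000e+00,  0.00000000e+00,
         1.00000000e+00]])}
{'time_s': 0.1, 'joints': array([ 9.09599742e-01,  3.13415359e-01,  1.49836350e+00,  1.97723239e-05,
        1.33097526e+00, -2.23418600e-01]), 'dq': array([ 0.00106995, -0.00100031, -0.00281953, -0.00145843,  0.00011356,
       -0.0002018 ]), 'tau': array([ 1.88198544e-03, -4.12903082e+01, -2.60142767e+01, -1.74560419e-04,
        3.01346467e-03, -3.42227554e-05]), 'eef_pos': array([222.43718128, 475.30277523, 230.78048902]), 'ee_rot': array([-2.57246632e-04,  2.17147520e-01,  9.76138626e-01, -5.20736886e-04]), 'force': array([-0.32763455,  0.98113159, -0.36973639]), 'wrist_torque': array([-0.02012654,  0.04216525, -0.02182503]), 'grip_width': 1.0012180864430256}
```

View pics/top0.png

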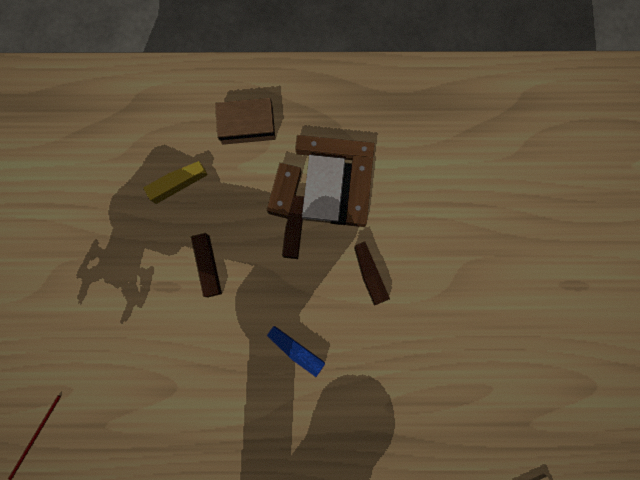

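View pics/scene0.png

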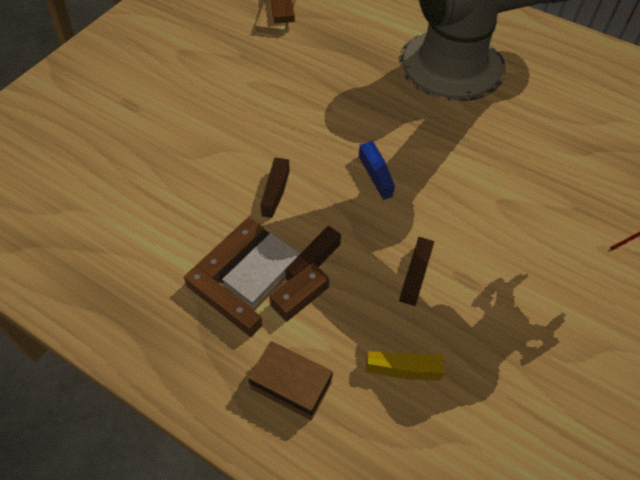

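The top view shows the jig at (325,180), with the wedge sticking out of its gap at (292,230). These could be mistaken for it: dark blocks at (206,265) and (371,273), blue at (296,351), yellow at (176,182), and a brown block at (246,118). I choose (292,230) because it is the only one in the gap beside the white-topped block. Next is a close crop to check that.

```bash
python3 -c "
import cv2
i=cv2.imread('pics/top0.png')[125:275,190:390]
i=cv2.resize(i,None,fx=4,fy=4,interpolation=cv2.INTER_CUBIC)
cv2.imwrite('pics/crop1.png',cv2.convertScaleAbs(i,alpha=1.8,beta=15))"
```

```text
(no output)
```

View pics/crop1.png

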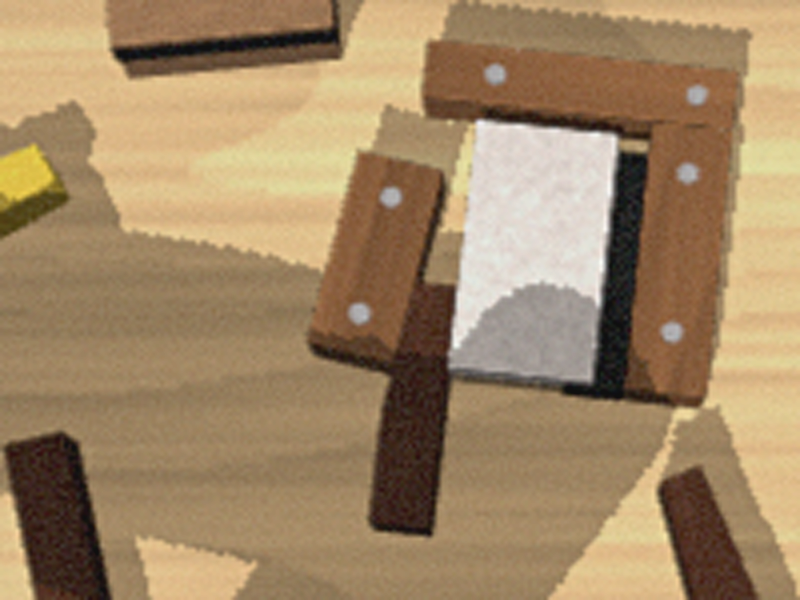

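```bash
python3 -c "
from h import *
c=cap('top')
P=lambda u,v,z=36:px2w(c,190+(u+.5)/4-.5,125+(v+.5)/4-.5,z)
for n,u,v in [('blkfar',475,122),('blknear',450,372),('wendL',370,527),('wendR',433,534),('wmouthL',392,370),('tipL',415,287),('tipR',455,287),('cleatNear',387,362),('cleatFar',443,173),('cleatFar2',360,152),('cleatnear2',315,340),('stopL',428,42),('stopin',428,112),('stopinR',650,130),('spareR',660,485),('Rbatten',697,392)]: print(n,P(u,v))
M=c['world_to_cam'];print(-M[:3,:3].T@M[:3,3])
"
```

```text
blkfar [760.9  -5.8  36. ]
blknear [635.7   6.1  36. ]
wendL [560.4  44.1  36. ]
wendR [556.9  14.   36. ]
wmouthL [636.7  34.2  36. ]
tipL [677.8  23.3  36. ]
tipR [677.8   3.8  36. ]
cleatNear [640.7  36.6  36. ]
cleatFar [735.    9.9  36. ]
cleatFar2 [745.8  50.7  36. ]
cleatnear2 [651.7  71.6  36. ]
stopL [802.1  17.5  36. ]
stopin [766.1  17.4  36. ]
stopinR [756.6 -91.9  36. ]
spareR [580.3 -94.8  36. ]
Rbatten [ 625.5 -113.2   36. ]
[ 445.73172145  -33.90894153 1020.35466089]
```

The crop confirms the choice. The wedge's thick end is 30.3 mm wide (30 stated), and its tip is about 42 mm inside the gap. Its origin is near (586.5, 26.4) with yaw about -0.092. I'm moving over it now.

Emit:
play_rows(
  plan=[
    [25,-31,-5,0,0,0.07,1],
    [25,-31,-5,0,0,0.07,1],
    [25,-31,-5,0,0,0.07,1],
    [25,-31,-5,0,0,0.07,1],
    [25,-31,-5,0,0,0.07,1],
  ],
)

```text
time_s: 0.57
eef_pos: [346.2, 318.7, 204.7]
ee_rot: [-0.001, 0.031, 1.0, 0.0]
force: [0.2, 1.0, -0.3]
grip_width: 1.003
```

Emit:
play_rows(
  plan=[
    [25,-31,-5,0,0,0,1],
    [25,-31,-5,0,0,0,1],
    [25,-31,-5,0,0,0,1],
    [25,-31,-5,0,0,0,1],
    [25,-31,-5,0,0,0,1],
  ],
)

```text
time_s: 0.98
eef_pos: [474.1, 155.8, 178.5]
ee_rot: [-0.001, 0.029, 1.0, 0.0]
force: [0.4, 0.2, 0.6]
grip_width: 1.0
```

Emit:
play_rows(
  plan=[
    [25,-31,-5,0,0,0,1],
    [25,-31,-5,0,0,0,1],
    [25,-31,-5,0,0,0,1],
    [0,0,0,0,0,0,1],
  ],
)

```text
time_s: 1.32
eef_pos: [553.2, 53.0, 161.0]
ee_rot: [-0.002, 0.032, 0.999, 0.0]
force: [0.6, 0.4, -1.5]
grip_width: 0.996
```

```bash
cat > st.py <<'E'
from h import *
from scipy.spatial.transform import Rotation as R
def st():
    s=sense();w,x,y,z=s['ee_rot'];M=R.from_quat([x,y,z,w]).as_matrix()
    print('t',round(s['time_s'],2),'pos',s['eef_pos'].round(1),'z',M[:,2].round(3),'yaw y-axis vs world y',(np.arctan2(-M[0,1],M[1,1])).round(4),'F',s['force'].round(1),'T',s['wrist_torque'].round(2),'w',round(s['grip_width'],3),'j',s['joints'].round(2))
if __name__=='__main__': st()
E
python3 st.py
```

```text
t 1.32 pos [553.2  53.  161. ] z [-0.003  0.    -1.   ] yaw y-axis vs world y -0.0633 F [ 0.6  0.4 -1.5] T [0.01 0.02 0.  ] w 0.996 j [-0.12  0.44  1.5  -0.    1.2  -1.62]
```

Emit:
play_rows(
  plan=[
    [17,-13,-5,0,0,-0.03,1],
    [16,-13,-5,0,0,0,1],
    [0,0,0,0,0,0,1],
  ],
)

```text
time_s: 1.57
eef_pos: [587.5, 23.9, 149.3]
ee_rot: [-0.003, 0.049, 0.999, 0.0]
force: [-0.2, 0.9, -0.9]
grip_width: 1.002
```

```bash
python3 -c "
from st import *
c=cap('wrist');st()
cv2.imwrite('pics/w1.png',cv2.convertScaleAbs(c['img'],alpha=1.8,beta=15))
np.savez('w1.npz',**{k:c[k] for k in c})
u=np.array([np.cos(-.092),np.sin(-.092)]);v=np.array([-u[1],u[0]]);o=np.array([586.5,26.4])
for a,b in [(-28,15),(-28,-15),(27,15),(92,6),(92,-15)]: print((a,b),w2px(c,[*(o+a*u+b*v),36]))
"
```

```text
t 1.62 pos [586.5  25.  149.6] z [-0.006  0.001 -1.   ] yaw y-axis vs world y -0.0975 F [-1.  -0.1 -0.3] T [-0.05 -0.06  0.  ] w 0.998 j [-0.16  0.52  1.41  0.    1.22 -1.63]
(-28, 15) [340.3 186.2]
(-28, -15) [291.7 186.4]
(27, 15) [339.1 269.4]
(92, 6) [325.  356.3]
(92, -15) [295.  356.4]
```

View pics/w1.png

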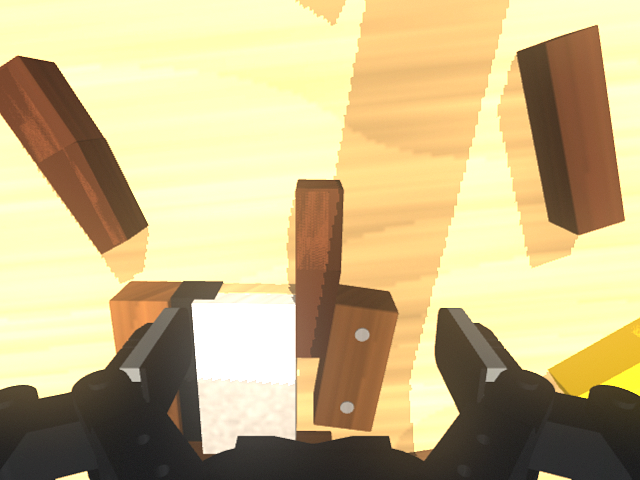

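The wrist view shows the wedge's end edge at (295–343,188) and its right face vertical at u≈296. The tool yaw therefore already matches, and the wedge centre is about 3 mm further left (+y). I'm correcting that and descending.

Emit:
play_rows(
  plan=[
    [1,3,-30,0,-0.006,0,1],
    [0,0,-32,0,0,0,1],
    [0,0,-30,0,0,0,1],
    [0,0,-22,0,0,0,1],
    [0,0,0,0,0,0,1],
  ],
)

```text
time_s: 2.03
eef_pos: [585.3, 31.8, 34.2]
ee_rot: [0.002, 0.047, 0.999, 0.001]
force: [-0.5, -0.2, -0.1]
grip_width: 0.997
```

```bash
python3 st.py
```

```text
t 2.03 pos [585.3  31.8  34.2] z [ 0.004  0.001 -1.   ] yaw y-axis vs world y -0.0947 F [-0.5 -0.2 -0.1] T [-0.    0.02 -0.01] w 0.997 j [-0.15  0.66  1.52  0.    0.96 -1.62]
```

Emit:
play_rows(
  plan=[
    [1,-3.5,-15,0,0,-0.003,1],
    [0,0,-12,0,0,0,1],
    [0,0,0,0,0,0,1],
  ],
)

```text
time_s: 2.28
eef_pos: [585.8, 30.5, 8.9]
ee_rot: [0.003, 0.048, 0.999, 0.001]
force: [-0.7, 0.0, -0.7]
grip_width: 1.004
```

```bash
python3 -c "
from st import *
st()
c=cap('wrist');st()
cv2.imwrite('pics/w2.png',cv2.convertScaleAbs(c['img'],alpha=1.8,beta=15))"
```

```text
t 2.28 pos [585.8  30.5   8.9] z [ 0.005  0.002 -1.   ] yaw y-axis vs world y -0.0954 F [-0.7  0.  -0.7] T [0.05 0.01 0.  ] w 1.004 j [-0.15  0.7   1.53  0.    0.91 -1.63]
t 2.33 pos [586.4  30.4  10. ] z [ 0.007  0.001 -1.   ] yaw y-axis vs world y -0.0953 F [-0.3  0.2  1.2] T [ 0.03  0.05 -0.01] w 1.002 j [-0.15  0.7   1.53  0.    0.91 -1.63]
```

View pics/w2.png

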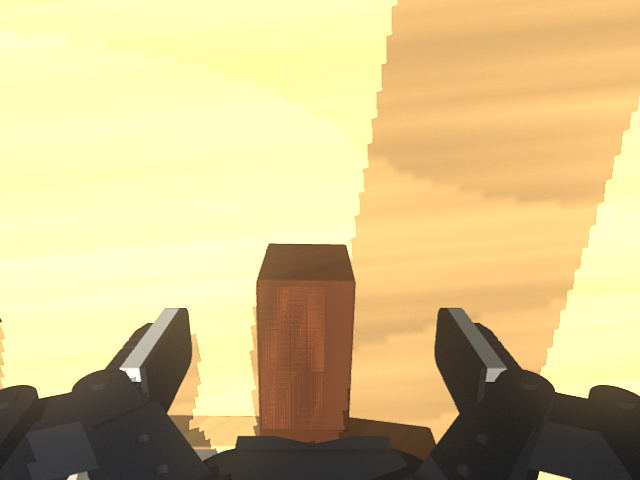

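Emit:
play_rows(
  plan=[
    [1,-2,-4,0,-0.006,0,1],
    [0,0,0,0,0,0,0.3],
    [0,0,0,0,0,0,0],
    [0,0,0,0,0,0,-0.1],
  ],
  grip_force=80,
)

```text
time_s: 2.67
eef_pos: [589.3, 28.6, 9.9]
ee_rot: [0.01, 0.047, 0.999, 0.001]
force: [-0.3, 0.8, -0.5]
grip_width: 0.601
```

```bash
python3 st.py
```

```text
t 2.67 pos [589.3  28.6   9.9] z [ 0.019  0.001 -1.   ] yaw y-axis vs world y -0.0944 F [-0.3  0.8 -0.5] T [ 0.03  0.07 -0.03] w 0.601 j [-0.15  0.7   1.53  0.    0.9  -1.63]
```

Emit:
play_rows(
  plan=[
    [-2,0,-4,0,0.019,0,-0.1],
    [0,0,-1,0,0,0,-0.2],
  ],
)

```text
time_s: 2.83
eef_pos: [587.6, 28.6, 5.8]
ee_rot: [0.0, 0.047, 0.999, 0.0]
force: [-0.4, 0.4, -0.8]
grip_width: 0.397
```

```bash
python3 st.py
```

```text
t 2.83 pos [587.6  28.6   5.8] z [ 0.  0. -1.] yaw y-axis vs world y -0.0944 F [-0.4  0.4 -0.8] T [-0.02  0.01  0.01] w 0.397 j [-0.15  0.71  1.52  0.    0.91 -1.63]
```

Emit:
play_rows(
  plan=[
    [0,0,0,0,0,0,-0.5],
    [0,0,0,0,0,0,-1],
    [0,0,0,0,0,0,-1],
    [0,0,0,0,0,0,-1],
  ],
)

```text
time_s: 3.17
eef_pos: [587.5, 27.6, 6.1]
ee_rot: [-0.0, 0.048, 0.999, -0.001]
force: [-1.3, -0.6, 1.5]
grip_width: 0.34
```

```bash
python3 st.py
```

```text
t 3.17 pos [587.5  27.6   6.1] z [-0.001 -0.001 -1.   ] yaw y-axis vs world y -0.0955 F [-1.3 -0.6  1.5] T [-0.13  0.06 -0.05] w 0.34 j [-0.15  0.71  1.52 -0.    0.92 -1.63]
```

Gripped: width is 0.34, or 29 mm. Next is the left swing: thick end toward +y, with negative yaw about the cleat's mouth corner.

Emit:
play_rows(
  plan=[
    [-0.2,1.4,0,0,0,-0.03,-1],
    [-0.2,1.4,0,0,0,-0.03,-1],
    [-0.2,1.4,0,0,0,-0.03,-1],
    [0,0,0,0,0,0,-1],
  ],
)

```text
time_s: 3.5
eef_pos: [587.3, 32.1, 6.2]
ee_rot: [-0.0, 0.091, 0.996, -0.001]
force: [-0.7, -2.1, 1.5]
grip_width: 0.339
```

```bash
python3 st.py; python3 -c "
from h import *
cap('wrist','w3.png')"; python3 st.py
```

```text
t 3.5 pos [587.3  32.1   6.2] z [-0.    -0.003 -1.   ] yaw y-axis vs world y -0.1825 F [-0.7 -2.1  1.5] T [-0.19  0.18  0.42] w 0.339 j [-0.14  0.71  1.52 -0.    0.91 -1.53]
t 3.55 pos [587.2  32.    6.1] z [-0.    -0.003 -1.   ] yaw y-axis vs world y -0.1814 F [-0.6  0.5  1.1] T [-0.    0.11  0.5 ] w 0.34 j [-0.14  0.71  1.52 -0.    0.91 -1.53]
```

```bash
python3 -c "
import cv2
cv2.imwrite('pics/w3b.png',cv2.convertScaleAbs(cv2.imread('pics/w3.png'),alpha=1.8,beta=15))"
```

```text
(no output)
```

View pics/w3b.png

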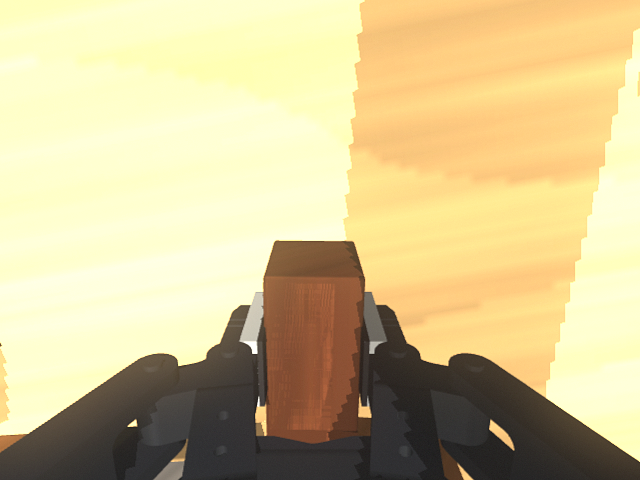

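The wedge's end edge is level in the tool view, (263–364,277), so it turned with the tool: 4.95° left. Now back through the middle and on to the right, pivoting on the tip.

Emit:
play_rows(
  plan=[
    [0.1,-1.5,0,0,0,0.029,-1],
    [0.1,-1.5,0,0,0,0.029,-1],
    [0.1,-1.4,0,0,0,0.029,-1],
  ],
)

```text
time_s: 3.8
eef_pos: [587.1, 27.3, 6.2]
ee_rot: [-0.001, 0.044, 0.999, -0.001]
force: [-1.8, 1.0, 2.8]
grip_width: 0.337
```

```bash
python3 st.py
```

```text
t 3.8 pos [587.1  27.3   6.2] z [-0.001 -0.003 -1.   ] yaw y-axis vs world y -0.089 F [-1.8  1.   2.8] T [ 0.18  0.2  -0.57] w 0.337 j [-0.15  0.71  1.52 -0.    0.92 -1.63]
```

Emit:
play_rows(
  plan=[
    [0.1,-2.0,0,0,0,0.021,-1],
    [0.1,-2.0,0,0,0,0.021,-1],
    [0.1,-2.0,0,0,0,0.021,-1],
    [0.1,-1.8,0,0,0,0.02,-1],
    [0,0,0,0,0,0,-1],
  ],
)

```text
time_s: 4.22
eef_pos: [586.7, 19.8, 6.2]
ee_rot: [-0.002, 0.002, 1.0, 0.001]
force: [-1.0, 1.3, 1.8]
grip_width: 0.336
```

```bash
python3 st.py; python3 -c "
from h import *
c=cap('wrist','w4.png')
i=cv2.imread('pics/w4.png')[220:460,160:480]
cv2.imwrite('pics/w4b.png',cv2.convertScaleAbs(i,alpha=1.8,beta=15))"
```

```text
t 4.22 pos [586.7  19.8   6.2] z [-0.003  0.002 -1.   ] yaw y-axis vs world y -0.0043 F [-1.   1.3  1.8] T [ 0.07 -0.01 -0.45] w 0.336 j [-0.17  0.71  1.52  0.    0.92 -1.73]
```

View pics/w4b.png

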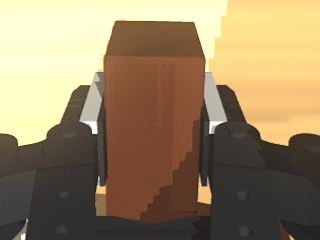

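That is 5.2° right (+0.091 rad), with the wedge still square in the fingers. Next: re-centre and slide it out along -x of the jig.

Emit:
play_rows(
  plan=[
    [0.1,2.0,0,0,0,-0.023,-1],
    [0.1,2.0,0,0,0,-0.023,-1],
    [0.1,2.0,0,0,0,-0.023,-1],
    [0.1,1.8,0,0,0,-0.022,-1],
    [0,0,0,0,0,0,-1],
  ],
)

```text
time_s: 4.68
eef_pos: [587.5, 27.7, 6.3]
ee_rot: [-0.001, 0.049, 0.999, 0.0]
force: [-1.0, -1.9, 2.1]
grip_width: 0.336
```

Emit:
play_rows(
  plan=[
    [-4,0.4,0,0,0,0,-1],
    [-5,0.5,0,0,0,0,-1],
    [-5,0.5,0,0,0,0,-1],
  ],
)

```text
time_s: 4.93
eef_pos: [578.1, 29.7, 7.3]
ee_rot: [0.006, 0.048, 0.999, 0.0]
force: [8.2, 3.5, -2.2]
grip_width: 0.339
```

```bash
python3 st.py
```

```text
t 4.93 pos [578.1  29.7   7.3] z [ 0.011  0.    -1.   ] yaw y-axis vs world y -0.0952 F [ 8.2  3.5 -2.2] T [ 0.37 -0.99  0.24] w 0.339 j [-0.15  0.69  1.56  0.    0.89 -1.63]
```

Emit:
play_rows(
  plan=[
    [-5,0,-0.7,0,0.01,0,-1],
    [-6,0.4,-0.2,0,0,0,-1],
    [-6,0.5,-0.2,0,0,0,-1],
    [-6,0.5,0,0,0,0,-1],
  ],
)

```text
time_s: 5.27
eef_pos: [559.2, 33.7, 7.7]
ee_rot: [0.008, 0.044, 0.999, 0.002]
force: [4.5, 4.6, -1.4]
grip_width: 0.339
```

```bash
python3 st.py
```

```text
t 5.27 pos [559.2  33.7   7.7] z [ 0.016  0.002 -1.   ] yaw y-axis vs world y -0.0879 F [ 4.5  4.6 -1.4] T [ 0.61 -0.6   0.46] w 0.339 j [-0.15  0.65  1.62  0.01  0.85 -1.64]
```

Emit:
play_rows(
  plan=[
    [-5,-1.5,-1.0,0,0.016,-0.007,-1],
    [-6,-0.3,-0.5,0,0.003,0,-1],
    [-6,0,-0.3,0,0.003,0,-1],
    [-6,0.3,-0.2,0,0.002,0,-1],
  ],
)

```text
time_s: 5.6
eef_pos: [537.4, 34.7, 6.2]
ee_rot: [-0.0, 0.044, 0.999, 0.002]
force: [1.4, 0.2, 1.3]
grip_width: 0.336
```

```bash
python3 st.py
```

```text
t 5.6 pos [537.4  34.7   6.2] z [-0.001  0.004 -1.   ] yaw y-axis vs world y -0.0873 F [1.4 0.2 1.3] T [-0.09 -0.27  0.04] w 0.336 j [-0.16  0.63  1.68  0.01  0.84 -1.64]
```

Emit:
play_rows(
  plan=[
    [-7,0,0,0,0,-0.004,-1],
    [-7,0.3,0,0,0,-0.004,-1],
    [-7,0.6,0,0,0,0,-1],
    [-6,0.6,0,0,0,0,-1],
    [0,0,0,0,0,0,-1],
  ],
)

```text
time_s: 6.02
eef_pos: [506.8, 36.0, 6.3]
ee_rot: [-0.0, 0.048, 0.999, 0.002]
force: [-0.5, -0.2, -1.1]
grip_width: 0.341
```

```bash
python3 st.py; python3 -c "
from h import *
c=cap('top','t2.png')
i=c['img'][105:345,180:400];cv2.imwrite('pics/t2b.png',cv2.convertScaleAbs(cv2.resize(i,None,fx=2.4,fy=2.4),alpha=1.8,beta=15))"
```

```text
t 6.02 pos [506.8  36.    6.3] z [-0.     0.004 -1.   ] yaw y-axis vs world y -0.0957 F [-0.5 -0.2 -1.1] T [0.07 0.01 0.02] w 0.341 j [-0.16  0.58  1.77  0.01  0.79 -1.64]
```

View pics/t2b.png

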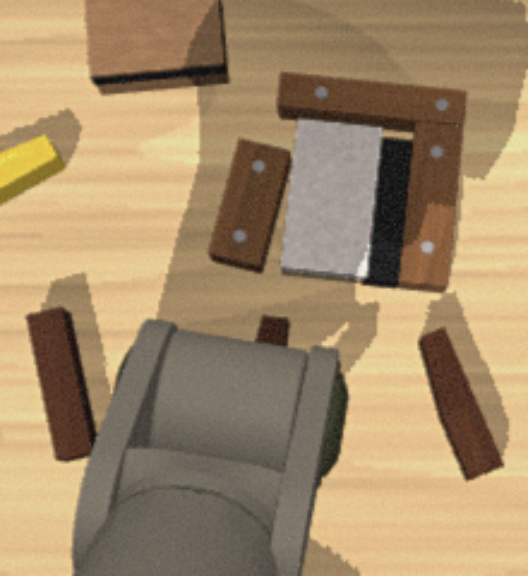

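The tip at (275,318) is about 35 mm clear of the mouth, at row 270. Releasing now and lifting straight up.

Emit:
play_rows(
  plan=[
    [0,0,-0.2,0,0,0,-0.2],
    [0,0,0,0,0,0,0],
    [0,0,0,0,0,0,0.3],
    [0,0,0,0,0,0,0.6],
    [0,0,0,0,0,0,0.6],
  ],
)

```text
time_s: 6.48
eef_pos: [507.6, 35.8, 5.9]
ee_rot: [-0.0, 0.048, 0.999, 0.002]
force: [-0.6, 0.0, 0.4]
grip_width: 0.803
```

Emit:
play_rows(
  plan=[
    [0,0,15,0,0,0,0.6],
    [0,0,30,0,0,0,0.6],
    [0,0,35,0,0,0,0.6],
    [0,0,35,0,0,0,0.6],
    [0,0,35,0,0,0,0.6],
  ],
)

```text
time_s: 6.9
eef_pos: [502.6, 36.4, 154.3]
ee_rot: [-0.009, 0.048, 0.999, 0.003]
force: [-0.4, 0.1, -0.1]
grip_width: 0.802
```

Emit:
play_rows(
  plan=[
    [-20,0,30,0,0,0,0.6],
    [-25,0,30,0,0,0,0.6],
    [-25,0,20,0,0,0,0.6],
    [-25,0,0,0,0,0,0.6],
    [0,0,0,0,0,0,0.6],
  ],
)

```text
time_s: 7.32
eef_pos: [406.4, 36.1, 245.3]
ee_rot: [-0.002, 0.048, 0.999, 0.002]
force: [-0.3, -0.3, -0.3]
grip_width: 0.801
```

```bash
python3 -c "
from st import *
st()
cap('scene','s3.png')
i=cv2.imread('pics/s3.png')[100:420,160:480]
j=cv2.imread('pics/scene0.png')[100:420,160:480]
cv2.imwrite('pics/s3b.png',cv2.convertScaleAbs(np.hstack([j,i]),alpha=1.6,beta=15))"
```

```text
t 7.32 pos [406.4  36.1 245.3] z [-0.003  0.004 -1.   ] yaw y-axis vs world y -0.0959 F [-0.3 -0.3 -0.3] T [-0.01  0.06 -0.  ] w 0.801 j [-0.2   0.04  1.79  0.    1.32 -1.68]
```

View pics/s3b.png

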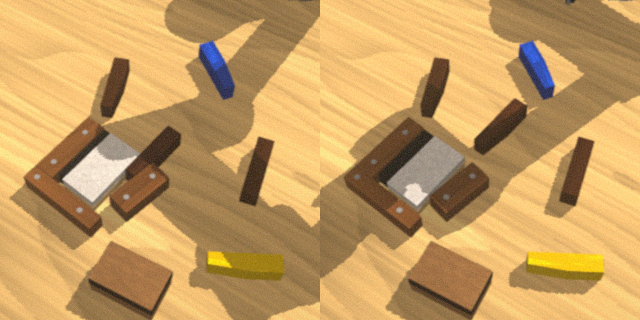

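Before and after side by side: the wedge now lies flat in front of the jig at crop (500,126), with its tip clear of the gap. The spare wedge, packer and the other objects are where they were. Handing in.

```bash
python3 -c "
from h import *
print(ctrl.finish_job())"
```

```text
the job is handed in; nothing more can be done
None
```

The wedge is out of the gap, and I handed the job in at about 7.3 s. I gripped it by the thick end, swung it about 5.0° left and then about 5.2° right, and re-centred it. I then slid it about 80 mm out along the bench, released it and backed the arm away.

- **Swings:** the angles come from the tool. Wrist pictures at each extreme showed the wedge square in the fingers, so it turned with the tool.
- **Slide:** the measured tool position wandered up to about 1.5 mm up and 3 mm left during the pull, with a slight tilt. I corrected the height and tilt before release; about 1 mm of the sideways drift was left. The highest force I read was about 9 N.
- **Final picture:** the wedge lies flat in front of the jig, with its tip about 35 mm clear of the mouth (estimated from the top view just before release). The spare wedge and packer look unmoved by eye, and the gripper is well clear.

No check failed.

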